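Seal the wide-neck hardener canister with its disc and screw ring

ROBOT

A 6-joint arm with a two-finger parallel gripper is mounted at the origin on the work surface. World frame = base frame: x ahead of the robot, y to its left, z up, the work surface at z = 0. Lengths are in m, angles in degrees, forces in N, time in s.
With the tool pointing down it reaches from about 0.4 to 0.825 m from the base axis. Payload 7 kg.
Tool frame: the origin (TCP) lies on the centre line of the jaws, within the pads' length; the fingertips stand 19 mm ahead of it and the grasp point (between the pads) is the TCP; z points along the fingers, y is the line along which they close (so a half turn about z gives the same grasp; the last joint's range is limited). The gripper opens to 88 mm and grips with 3 to 60 N. Pads are 19 mm wide; open, the fingers measure 130 mm over their backs; the gripper's body (78 mm by 193 mm) begins 47 mm behind the grasp point.
Start: joints at [89.387, 20.546, 0.682, 0, -70.136, -16.507], TCP at [0.199, 0.645, 0.246] pointing down, gripper open.
Joint ranges: [-176.03, 176.03], [-82.01, 121.73], [-58.28, 71.71], [-173.87, 95.51], [-174.79, -0.11], [-173.66, 173.66]. Speed limits (degrees/s): [136.94, 136.94, 172.46, 180, 180, 180].

INTERFACE

Orientations are given as [roll, pitch, yaw] about the fixed x, y, z axes, in that order (R = Rz(yaw) Ry(pitch) Rx(roll)).
In Python, from plant import get_state, capture, close_job gives the robot as it stands.
- The arm moves only by the tool apply_moves, never from a script. Its argument "targets" is a list of rows, each a list of 7 numbers: the opening, from 0 (shut) to 1 (fully open), then the shift along the tool's x, y, z normalised to -1 to 1, where 1 is 1000 mm, then the turn, a rotation vector about the tool's x, y, z normalised to -1 to 1, where 1 is 90 degrees. In form: [[claw, tx, ty, tz, ax, ay, az], ...]. A call has 1 to 20 rows; each row shifts and turns the commanded pose from where the row before left it, along the tool's axes as they then stand; what a row does not reach is not made up. A row lasts 1/12 s, in which the tool goes at most 41.7 mm and 7.16 degrees, less where a joint would pass 70% of its speed; a pose out of reach is approached as far as the arm can. A call with a number of a shift or a turn outside -1 to 1 is refused whole. A call with a gripper value outside its range is refused whole. The fingers move at their own pace and stop on an object; "newtons" is the grip in N (left out, the last holds). Time passes only in rows, so rows that do not move let the fingers close. It gives the time, the measured TCP pose, the force, the opening and the grip force at its end, in the units of the state.
- get_state(): the state, without advancing time (a new reading comes with each control period).
- capture(name): name is "side" or "top"; returns a dict with "frame" (480x640x3 uint8, red, green, blue), "range_z" (480x640 float32, m along the optical axis (not along the pixel's ray), 0 where there is no reading), "camera_matrix" (3x3 intrinsics, pixels), "k1" (the pictures are not rectified: a ray, as slopes to the right and down, at radius r is drawn at 1 + k1 r^2 times it, then the intrinsics apply), "T" (4x4, takes a point from camera to world coordinates). Camera axes: x right, y down, z forward; pixel columns grow to the right and rows downward; lengths in m; the calibration is good to about 2 mm. A picture is of the moment at which its call begins.
- close_job(): hands the job in; it is judged then, once.
The state is a dict: "time_s": time; "joints": joint angles; "qd": joint speeds; "joint_torque": joint torques, N m; "tcp_pos": TCP position; "eef_rot": TCP orientation; "contact_force": force on the tool from outside, world axes, zero at the start; "moment": the same for the moment, N m; "gripper_width": finger opening in m; "gripper_force": force on a finger pad.
Only numpy, scipy, OpenCV 4.12 (cv2) and the standard library are available. Lean on these libraries where they do the work, as an engineer would, in place of code of your own. Each camera call takes 0.05 s, during which the arm holds its last target. There are 200 camera calls.

TASK

Close the open canister. Lay the white sealing disc in the mouth of its neck, plug side down with the flange flat on the rim, then set the black ring over it and screw it clockwise until it is tight, so that it clamps the disc. Leave the other things on the table where they are, and let go of everything.

Things in the scene. Friction and masses are not known exactly. Their poses are not given: they have to be found in the camera images.
- neck_rim (a point): Centre of the mouth of the open canister, in the plane of the rim, 240 mm above the table; z up, x towards the carrying handle. The round neck has a 60 mm bore, is 68 mm outside (76 mm over the thread) and stands 24 mm above a round 88 mm shoulder. Self-locking four-start right-hand thread, lead 30 mm a turn: clockwise from above, the ring sinks 7.5 mm a quarter turn.
- canister: Off-white canister, 195 x 145 mm, 200 mm to its top; full, too heavy to shift (fixed). Origin on the table under the neck's axis; x from neck to handle. The handle begins 52 mm from that axis, its top 1 mm below the rim. Thread ends at the rim lie 51 degrees anticlockwise of x, y, -x, -y: lugs set down right on them may cross-thread; turning back 15 degrees first drops the ring level.
- disc_bar (a point): Middle of the grip bar of the loose white sealing disc (50 g); z along its axis, x along the bar (38 long, 12 thick, 18 mm high). Under the bar a round flange, 66 mm diameter, 4 mm thick; under that a slightly tapered plug, 56 mm diameter, 6 mm deep. The point is 9 mm above the flange's top, 19 mm above the plug's underside (the table at first), and 13 mm above the rim when seated.
- ring_collar (a point): Middle of the grip collar of the loose black screw ring (80 g), on its axis; z up, x through one of four inside lugs (one every 90 degrees; the ring looks the same each quarter turn). Collar: 62 mm diameter, 18 mm high, gripped from outside. Under it a skirt, 86 mm diameter, 19 mm high, whose flat top is 9 mm below the point. 52 mm hole right through. The point starts 28 mm above the table.
- ring_foot (a point): Centre of the ring's lower edge, 28 mm under ring_collar, same axes. Set over the neck (1.5 mm play) it rests on the thread 2 to 10 mm above its final height. Turned clockwise it sinks onto the disc (foot 11 mm below the rim) and 20 degrees on is tight, near a stop, its x within 8 degrees of neck_rim's x, y, -x or -y. Turn needed: 60 to 150 degrees; 74 if set down so far anticlockwise of them.
- jug: White mixing jug with a handle, 110 mm diameter, 135 mm tall; not needed. Origin at the centre of its underside.
- pigment_jar: White jar with screw lid, 60 mm diameter, 85 mm tall; not needed. Origin at the centre of its underside.
- tint_bottle: Small dark bottle, 36 mm diameter, 105 mm tall; not needed. Origin at the centre of its underside.
Not all that is in view belongs to the job. What is shaped like the part that bears disc_bar but pink is not meant.

How it is judged:
By the outcome, as a careful person would: the job done as asked, in the order asked, and still so for the second after the job is handed in, with the robot touching nothing.
It also fails if it takes over 61 s, if anything falls off the work surface, if the arm or the gripper's body presses on something with over 40 N, if the wrist force passes 120 N, or if a joint passes its speed limit or range.

## Working session

There is one attempt and no reset: what is moved stays moved. The work goes in short steps, Python scripts to look and compute and a tool call to move; the robot and the scene stay as the last step left them, time stands still between calls to the robot, and variables do not carry over. Pictures are saved under pics/ and viewed, at most 10 in all, crops included, and the job is handed in when it is done.

Besides the shell and the picture viewer there is one more tool, called after "Call:" as name(argument=value, ...) on one line, values as JSON. apply_moves: Moves the arm, as the interface text tells. Scaled input: -1 to 1 covers 1000 mm each way for a shift and 90 degrees each way for a turn. Its arguments: {"type":"object","properties":{"targets":{"type":"array","items":{"type":"array","items":{"type":"number"}}},"newtons":{"type":"number"}},"required":["targets"]}

```bash
mkdir -p pics; cat > h.py <<'E'
import numpy as np, cv2, pickle
from plant import get_state, capture
def snap(n,tag):
    c=capture(n); pickle.dump(c,open(f'{tag}.pkl','wb')); cv2.imwrite(f'pics/{tag}.png',c['frame'][:,:,::-1]); return c
def load(tag): return pickle.load(open(f'{tag}.pkl','rb'))
def slopes(c,uv):
    K=np.array(c['camera_matrix']); k=c['k1']
    return cv2.undistortPoints(np.array(uv,float).reshape(-1,1,2),K,np.array([k,0,0,0,0.])).reshape(-1,2)
def ray(c,uv):
    s=slopes(c,uv); T=np.array(c['T']); d=np.c_[s,np.ones(len(s))]@T[:3,:3].T
    return T[:3,3],d
def plane(c,uv,z):
    o,d=ray(c,uv); return o+d*((z-o[2])/d[:,2])[:,None]
def cloud(c):
    v,u=np.mgrid[:480,:640]; s=slopes(c,np.c_[u.ravel(),v.ravel()]); z=c['range_z'].ravel()
    T=np.array(c['T']); P=np.c_[s*z[:,None],z]@T[:3,:3].T+T[:3,3]; P[z==0]=np.nan
    return P.reshape(480,640,3)
E
python3 - <<'E'
from h import *
s=get_state();print(s)
for n in('top','side'):
    c=snap(n,n+'0');print(n,np.round(c['T'],3).tolist(),c['k1'],c['camera_matrix'])
E
```

```text
{'time_s': 0.0, 'joints': array([ 8.93858262e+01,  2.05920190e+01,  6.32843630e-01, -2.15339671e-02,
       -7.01338546e+01, -1.65055789e+01]), 'qd': array([ 0.0602919 ,  0.00883075, -0.13883235, -0.02619218, -0.08421358,
       -0.01928293]), 'joint_torque': array([ 7.88056550e-04, -5.82728219e+01,  2.93041205e+01,  6.99707374e+00,
        6.96711868e-03, -1.66646969e-04]), 'tcp_pos': array([0.19859453, 0.64464456, 0.24460454]), 'eef_rot': array([ 1.79905052e+02, -7.02450463e-03, -1.71270811e+01]), 'contact_force': array([ 0.27404684,  0.4805878 , -0.35876397]), 'moment': array([ 0.01480984, -0.00028866,  0.0445416 ]), 'gripper_force': 0.0, 'gripper_width': 0.08736616103831649}
top [[-0.024, -0.996, 0.085, 0.446], [-1.0, 0.025, 0.004, 0.039], [-0.006, -0.085, -0.996, 1.526], [0.0, 0.0, 0.0, 1.0]] -0.18099754985464092 [[582.48191561   0.         325.8458809 ]
 [  0.         582.48191561 238.20217478]
 [  0.           0.           1.        ]]
side [[-0.937, -0.238, 0.257, 0.282], [-0.35, 0.641, -0.683, 0.769], [-0.002, -0.729, -0.684, 0.883], [0.0, 0.0, 0.0, 1.0]] -0.04988676254712655 [[467.26969941   0.         320.63083087]
 [  0.         467.26969941 239.87411311]
 [  0.           0.           1.        ]]
```

View pics/top0.png

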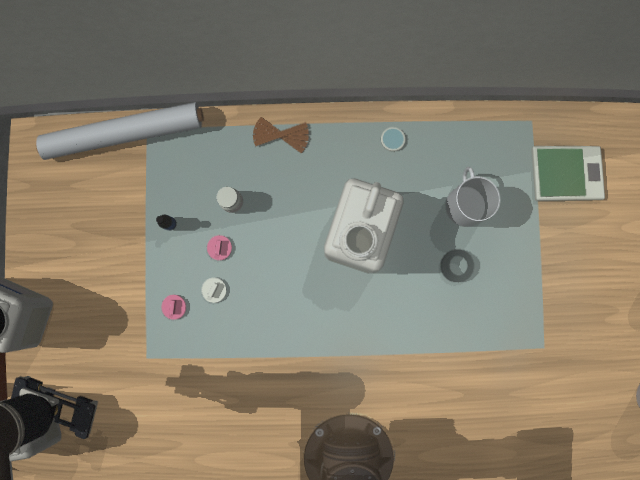

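View pics/side0.png

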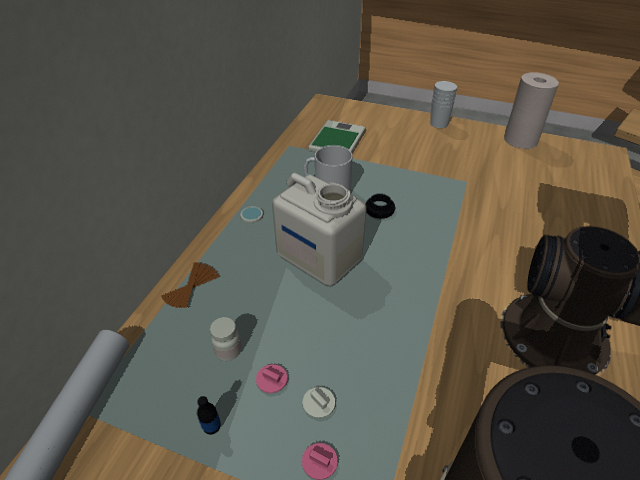

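Top view: the white disc is at (214,290), the black ring at (457,266), and the canister neck at (360,239) with its handle towards (373,195). The pink discs at (219,248) and (174,307) are decoys.

```bash
cat > m.py <<'E'
from h import *
from scipy.optimize import least_squares
def circ(p):
    f=least_squares(lambda q:np.hypot(p[:,0]-q[0],p[:,1]-q[1])-q[2],[*p[:,:2].mean(0),.03],loss='soft_l1',f_scale=.001); return f.x
for t in('top0','side0'):
    c=load(t);P=cloud(c);im=c['frame'].astype(int);mx=im.max(2);mn=im.min(2)
    near=lambda x,y,r:np.hypot(P[...,0]-x,P[...,1]-y)<r
    # rough centres from top
    T0=load('top0')
    d0=plane(T0,[[214,290]],.015)[0];r0=plane(T0,[[457,266]],.03)[0];n0=plane(T0,[[360,239]],.24)[0]
    if t=='top0':print('rough',d0,r0,n0)
    # disc
    m=near(*d0[:2],.05)&(mx-mn<45)&(mn>130)&(P[...,2]>.003)
    m=cv2.morphologyEx(m.astype(np.uint8),cv2.MORPH_OPEN,np.ones((2,2)))
    cs=max(cv2.findContours(m,0,1)[0],key=cv2.contourArea)[:,0]
    print(t,'disc circ',circ(plane(c,cs,.009)), 'n',m.sum(),'zmed',np.nanmedian(P[m>0][:,2]))
    b=P[near(*d0[:2],.035)&(P[...,2]>.020)]
    pc=np.linalg.svd(b[:,:2]-b[:,:2].mean(0),full_matrices=False)[2][0]
    print(' bar',len(b),b.mean(0),b[:,2].max(),np.degrees(np.arctan2(pc[1],pc[0])), np.ptp((b[:,:2]-b[:,:2].mean(0))@pc))
    # ring
    m=near(*r0[:2],.06)&(mx<75)&(P[...,2]>.004)
    cs=max(cv2.findContours(m.astype(np.uint8),0,1)[0],key=cv2.contourArea)[:,0]
    R=P[near(*r0[:2],.06)]
    for lo,hi in((.014,.024),(.032,.042)):
        q=R[(R[:,2]>lo)&(R[:,2]<hi)]
        if len(q)>10:(cx,cy),r=cv2.minEnclosingCircle(q[:,:2].astype(np.float32));print(' ring',lo,len(q),cx,cy,r,np.median(q[:,2]))
    if t=='top0':print(' ring contour',circ(plane(c,cs,.019)))
    # neck rim
    q=P[near(*n0[:2],.06)&(P[...,2]>.234)&(P[...,2]<.246)]
    q=q[np.hypot(*(q[:,:2]-n0[:2]).T)<.042]
    (cx,cy),r=cv2.minEnclosingCircle(q[:,:2].astype(np.float32));print(' neck',len(q),cx,cy,r,np.median(q[:,2]),'lsq',circ(q))
    q=P[near(*n0[:2],.25)&(P[...,2]>.19)&(P[...,2]<.206)]
    rr=cv2.minAreaRect(q[:,:2].astype(np.float32));print(' top face',rr)
    h=P[near(*n0[:2],.2)&(P[...,2]>.225)&(P[...,2]<.245)];h=h[np.hypot(*(h[:,:2]-n0[:2]).T)>.05]
    v=h[:,:2].mean(0)-n0[:2];print(' handle',len(h),h.mean(0),np.degrees(np.arctan2(v[1],v[0])))
c=load('top0')['frame'][:,:,::-1]
def cr(u,v,k=28):return cv2.resize(c[v-k:v+k,u-k:u+k],(390,390),interpolation=cv2.INTER_CUBIC)
g=cr(457,266).astype(float);g=np.clip(g*2.5,0,255).astype(np.uint8)
cv2.imwrite('pics/crop.png',np.hstack([g,cr(360,239)]))
E
python3 m.py
```

```text
rough [0.44683992 0.34040058 0.015     ] [ 0.49332225 -0.29227079  0.03      ] [ 0.55225174 -0.03105245  0.24      ]
top0 disc circ [0.44723265 0.34164581 0.02984953] n 386 zmed 0.010515372077808505
 bar 75 [0.447992   0.34307391 0.02735134] 0.03471420735652675 150.3900977224162 0.03766129596004618
 ring 0.014 333 0.49613311886787415 -0.29482224583625793 0.04522516950964928 0.018808936605279936
 ring 0.032 130 0.4972023069858551 -0.29612576961517334 0.032425932586193085 0.036823279130089204
 ring contour [ 0.50164896 -0.28562166  0.03114885]
 neck 302 0.5508581399917603 -0.028262246400117874 0.03840944170951843 0.2385514146916229 lsq [ 0.55088383 -0.02834898  0.03356124]
 top face ((0.5922465324401855, -0.04360897094011307), (0.13979178667068481, 0.19376179575920105), 70.27685546875)
 handle 256 [ 0.64121767 -0.06076602  0.23554409] -18.46871597032434
side0 disc circ [0.44675746 0.34741976 0.02804319] n 584 zmed 0.01084463951129866
 bar 128 [0.44585878 0.34544569 0.02701347] 0.03383481194972304 152.96979039014968 0.03809578025518738
 ring 0.014 229 0.4949191212654114 -0.29395848512649536 0.044950805604457855 0.019451667755802426
 ring 0.032 125 0.4990672171115875 -0.2953782081604004 0.03420906886458397 0.036387625685551206
 neck 290 0.5520058274269104 -0.030049510300159454 0.03958137333393097 0.23881096766075305 lsq [ 0.5516157  -0.0276673   0.03253029]
 top face ((0.591975748538971, -0.04130391776561737), (0.13891540467739105, 0.1899065226316452), 70.65290832519531)
 handle 192 [ 0.64031673 -0.05591269  0.23442308] -15.764073048466747
```

View pics/crop.png

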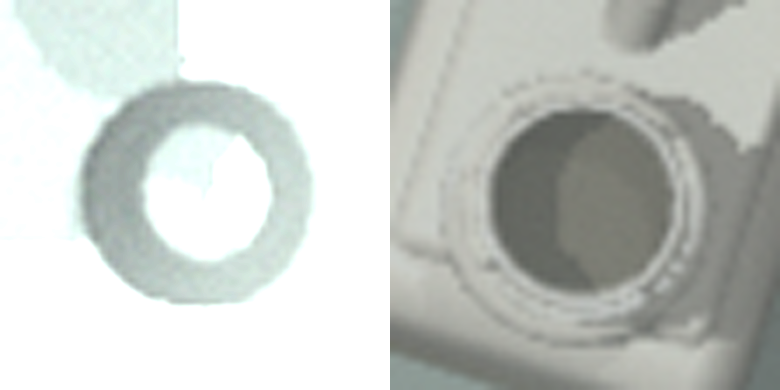

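The crops show the neck bore clearly, but the ring's lugs can't be seen from above. I'll find the thread by feel. One refinement first, then I move.

```bash
cat >> h.py <<'E'
from scipy.spatial.transform import Rotation as Ro
def to(p,yaw=None):
    s=get_state();R=Ro.from_euler('xyz',s['eef_rot'],degrees=True);d=R.inv().apply(np.array(p)-s['tcp_pos'])
    t=np.zeros(3) if yaw is None else (R.inv()*Ro.from_euler('xyz',[180,0,yaw],degrees=True)).as_rotvec(degrees=True)
    print('at',np.round(s['tcp_pos'],4),np.round(s['eef_rot'],2),'F',np.round(s['contact_force'],1),'shift m',np.round(d,4),'turn/90',np.round(t/90,4),'w',round(s['gripper_width'],4),'t',s['time_s'],'j',np.round(s['joints'],0))
E
python3 - <<'E'
from h import *
def comp(m,u,v):
    n,l=cv2.connectedComponents(m.astype(np.uint8));k=l[v,u];return (l==k).astype(np.uint8) if k else None
def ell(c,m,z):
    cs=max(cv2.findContours(m,0,1)[0],key=cv2.contourArea)[:,0]; p=plane(c,cs,z)[:,:2].astype(np.float32)
    return cv2.fitEllipse(p)
for t,nk,dk,rk in(('top0',(360,239),(208,294),(0,0)),('side0',(333,198),(310,408),(0,0))):
    c=load(t);g=c['frame'].astype(int);mx=g.max(2);mn=g.min(2)
    for th in(125,135,145):
        m=comp(mn<th,*nk)
        if m is not None and m.sum()<3000:print(t,'bore',th,ell(c,m,.24))
    for th in(145,160,175):
        m=comp((mn>th),*dk)
        if m is not None:print(t,'disc',th,m.sum(),ell(c,m,.010))
    P=cloud(c);m=(np.hypot(P[...,0]-.447,P[...,1]-.344)<.045)&(P[...,2]>.0055)
    q=P[m];print(' disc depth',cv2.minEnclosingCircle(q[:,:2].astype(np.float32)))
    q=P[(np.hypot(P[...,0]-.447,P[...,1]-.344)<.1)&(np.hypot(P[...,0]-.447,P[...,1]-.344)>.05)];print(' table z',np.nanmedian(q[:,2]))
    q=P[(P[...,2]>.1)&(P[...,2]<.145)&(np.hypot(P[...,0]-.62,P[...,1]+.32)<.1)];print(' jug',q.mean(0),q.min(0),q.max(0)) if len(q) else 0
to([.447,.344,.10],-28.5)
E
```

```text
top0 bore 125 ((0.5516055822372437, -0.028726257383823395), (0.05495109781622887, 0.05592205375432968), 96.19422912597656)
top0 bore 135 ((0.5515771508216858, -0.028886020183563232), (0.05551454797387123, 0.056397322565317154), 80.36157989501953)
top0 bore 145 ((0.5514190196990967, -0.028739694505929947), (0.0567595511674881, 0.05739590525627136), 157.27536010742188)
top0 disc 145 35271 ((0.43307140469551086, 0.04619406908750534), (0.39744019508361816, 1.1092990636825562), 178.62896728515625)
top0 disc 160 377 ((0.4479921758174896, 0.3439432978630066), (0.06307856738567352, 0.06453878432512283), 131.9151611328125)
top0 disc 175 336 ((0.44845956563949585, 0.34409263730049133), (0.05767298862338066, 0.06101272627711296), 166.28456115722656)
 disc depth ((0.44774168729782104, 0.3435535430908203), 0.04461459070444107)
 table z 0.001155970236834225
 jug [ 0.65615127 -0.32848767  0.12283336] [ 0.59840773 -0.38313872  0.10011489] [ 0.71952964 -0.27241216  0.14250757]
side0 bore 125 ((0.5524854063987732, -0.028325557708740234), (0.05544633790850639, 0.05789884924888611), 95.30570220947266)
side0 disc 145 509 ((0.44767066836357117, 0.3442041873931885), (0.05685741826891899, 0.05921173095703125), 139.35057067871094)
 disc depth ((0.4488533139228821, 0.3480304777622223), 0.038035281002521515)
 table z 0.0012681755312466403
 jug [ 0.65344656 -0.32454801  0.11897164] [ 0.5986383  -0.38674619  0.10009399] [ 0.71965215 -0.2690082   0.13938306]
at [0.1986 0.6447 0.2447] [ 1.7992e+02 -1.0000e-02 -1.7130e+01] F [-0.6  0.1  0.4] shift m [0.3259 0.214  0.1451] turn/90 [ 0.0009 -0.0002  0.1264] w 0.0879 t 0.1 j [ 89.  21.   1.  -0. -70. -17.]
```

Call:
apply_moves(targets=[[1, 0.0272, 0.0178, 0.0121, 0, 0, 0], [1, 0.0272, 0.0178, 0.0121, 0, 0, 0], [1, 0.0272, 0.0178, 0.0121, 0, 0, 0], [1, 0.0272, 0.0178, 0.0121, 0, 0, 0], [1, 0.0272, 0.0178, 0.0121, 0, 0, 0], [1, 0.0272, 0.0178, 0.0121, 0, 0, 0], [1, 0.0272, 0.0178, 0.0121, 0, 0, 0], [1, 0.0272, 0.0178, 0.0121, 0, 0, 0], [1, 0.0272, 0.0178, 0.0121, 0, 0, 0], [1, 0.0272, 0.0178, 0.0121, 0, 0, 0], [1, 0.0272, 0.0178, 0.0121, 0, 0, 0], [1, 0.0272, 0.0178, 0.0121, 0, 0, 0], [1, 0, 0, 0, 0, 0, 0.063], [1, 0, 0, 0, 0, 0, 0.063], [1, 0, 0, 0, 0, 0, 0]], newtons=20)

```text
time_s: 1.35
tcp_pos: [0.4481, 0.3438, 0.0998]
eef_rot: [179.9, 0.0, -28.8]
contact_force: [-1.2, -0.1, 0.9]
gripper_width: 0.0873
gripper_force: 0.0
```

```bash
python3 -c "
from h import *
to([.4478,.344,.031],-28.5)"
```

```text
at [0.4481 0.3438 0.0998] [ 1.7993e+02  1.0000e-02 -2.8810e+01] F [-1.2 -0.1  0.9] shift m [-0.0003 -0.0001  0.0688] turn/90 [ 0.0008  0.0001 -0.0034] w 0.0873 t 1.35 j [ 57.  18. -24.  -0. -48.   4.]
```

Call:
apply_moves(targets=[[0.5, 0, 0, 0.024, 0, 0, 0], [0.5, 0, 0, 0.024, 0, 0, 0], [0.5, 0, 0, 0.015, 0, 0, 0], [0.5, 0, 0, 0.0055, 0, 0, 0], [0.5, 0, 0, 0, 0, 0, 0], [0, 0, 0, 0, 0, 0, 0], [0, 0, 0, 0, 0, 0, 0], [0, 0, 0, 0, 0, 0, 0], [0, 0, 0, 0, 0, 0, 0], [0, 0, 0, 0, 0, 0, 0], [0, 0, 0, 0, 0, 0, 0], [0, 0, 0, 0, 0, 0, 0]], newtons=25)

```text
time_s: 2.35
tcp_pos: [0.4478, 0.3449, 0.0321]
eef_rot: [-180.0, -0.0, -28.5]
contact_force: [-0.1, -1.2, -1.0]
gripper_width: 0.0133
gripper_force: 0.2
```

```bash
python3 -c "
from h import *
to([.5518,-.0286,.31])"
```

```text
at [0.4478 0.3449 0.0321] [-179.98   -0.    -28.46] F [-0.1 -1.2 -1. ] shift m [ 0.2694  0.2787 -0.2779] turn/90 [0. 0. 0.] w 0.0133 t 2.35 j [ 57.  23. -27.   0. -39.   4.]
```

Call:
apply_moves(targets=[[0, 0, 0, 0, 0, 0, 0], [0, 0, 0, 0, 0, 0, 0], [0, 0, 0, 0, 0, 0, 0], [0, 0, 0, -0.01, 0, 0, 0], [0, 0, 0, -0.03, 0, 0, 0], [0, 0, 0, -0.035, 0, 0, 0], [0, 0, 0, -0.035, 0, 0, 0], [0, 0, 0, -0.035, 0, 0, 0], [0, 0, 0, -0.035, 0, 0, 0], [0, 0, 0, -0.035, 0, 0, 0], [0, 0, 0, -0.035, 0, 0, 0], [0, 0, 0, -0.028, 0, 0, 0], [0, 0, 0, 0, 0, 0, 0]])

```text
time_s: 3.43
tcp_pos: [0.4497, 0.3462, 0.3175]
eef_rot: [-179.4, -0.2, -28.4]
contact_force: [0.7, 0.4, 0.3]
gripper_width: 0.0118
gripper_force: 25.0
```

```bash
python3 - <<'E'
from h import *
c=snap('side','side1');to([.5518,-.0286,.31])
s=get_state();P=cloud(c)
q=np.hypot(P[...,0]-s['tcp_pos'][0],P[...,1]-s['tcp_pos'][1])<.06
h=s['tcp_pos'][2]-.021
m=q&(abs(P[...,2]-h)<.012);v,u=np.where(m);print(len(v),np.median(P[m],0),u.mean(),v.mean())
p=P[m];print(cv2.minEnclosingCircle(p[:,:2].astype(np.float32)))
u0,v0=int(u.mean()),int(v.mean());k=60
cv2.imwrite('pics/s1c.png',cv2.resize(c['frame'][max(0,v0-k):v0+k,max(0,u0-k):u0+k,::-1],(480,480)))
E
```

```text
at [0.4487 0.3457 0.3141] [-1.7961e+02 -7.0000e-02 -2.8450e+01] F [-1.   0.2 -1.3] shift m [0.269  0.28   0.0025] turn/90 [0. 0. 0.] w 0.0118 t 3.4833 j [ 57.   8.  -7.   0. -74.   4.]
552 [0.43834443 0.36181166 0.29616313] 316.7536231884058 321.31702898550725
((0.4500373601913452, 0.34671521186828613), 0.033247385174036026)
```

View pics/s1c.png

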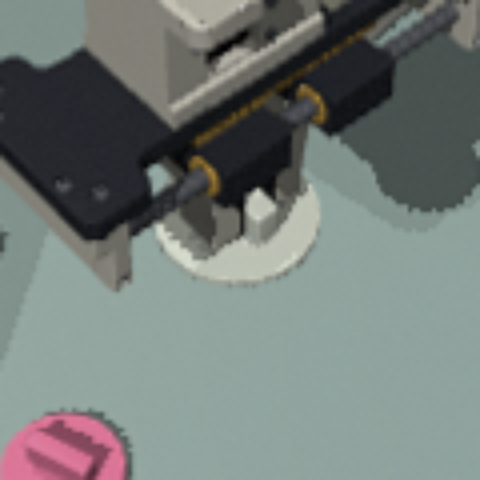

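The disc hangs level in the jaws, gripped on its bar, with its centre about 1 mm from the TCP. Next I carry it over the neck.

Call:
apply_moves(targets=[[0, 0.012, 0.0125, 0, 0, 0, 0], [0, 0.0225, 0.0235, 0, 0, 0, 0], [0, 0.0225, 0.0235, 0, 0, 0, 0], [0, 0.0225, 0.0235, 0, 0, 0, 0], [0, 0.0225, 0.0235, 0, 0, 0, 0], [0, 0.0225, 0.0235, 0, 0, 0, 0], [0, 0.0225, 0.0235, 0, 0, 0, 0], [0, 0.0225, 0.0235, 0, 0, 0, 0], [0, 0.0225, 0.0235, 0, 0, 0, 0], [0, 0.0225, 0.0235, 0, 0, 0, 0], [0, 0.0225, 0.0235, 0, 0, 0, 0], [0, 0.0225, 0.0235, 0, 0, 0, 0], [0, 0.0093, 0.0095, 0, 0, 0, 0], [0, 0, 0, 0, 0, 0, 0], [0, 0, 0, 0, 0, 0, 0], [0, 0, 0, 0, 0, 0, 0]])

```text
time_s: 4.82
tcp_pos: [0.5498, -0.0299, 0.3092]
eef_rot: [180.0, 0.1, -28.5]
contact_force: [0.4, -0.1, -0.2]
gripper_width: 0.012
gripper_force: 25.0
```

```bash
python3 - <<'E'
from h import *
to([.5515,-.029,.276])
c=snap('side','side2');s=get_state();P=cloud(c)
q=np.hypot(P[...,0]-s['tcp_pos'][0],P[...,1]-s['tcp_pos'][1])<.045
p=P[q&(abs(P[...,2]-s['tcp_pos'][2]+.021)<.012)];print(len(p),cv2.minEnclosingCircle(p[:,:2].astype(np.float32)),s['tcp_pos'])
E
```

```text
at [ 0.5498 -0.0299  0.3092] [ 1.7996e+02  7.0000e-02 -2.8490e+01] F [ 0.4 -0.1 -0.2] shift m [ 0.0011 -0.0017  0.0331] turn/90 [0. 0. 0.] w 0.012 t 4.8167 j [ 17.   7.  -9.  -0. -74.  44.]
303 ((0.5510749816894531, -0.028354477137327194), 0.03413616120815277) [ 0.54993596 -0.02954415  0.30938144]
```

Call:
apply_moves(targets=[[0, 0.001, -0.0005, 0.01, 0, 0, 0], [0, 0, 0, 0.012, 0, 0, 0], [0, 0, 0, 0.01, 0, 0, 0], [0, 0, 0, 0.002, 0, 0, 0], [0, 0, 0, 0.002, 0, 0, 0], [0, 0, 0, 0.002, 0, 0, 0], [0, 0, 0, 0.001, 0, 0, 0], [0, 0, 0, 0, 0, 0, 0]])

```text
time_s: 5.53
tcp_pos: [0.5516, -0.0298, 0.271]
eef_rot: [-180.0, -0.0, -28.5]
contact_force: [0.0, 0.5, -0.4]
gripper_width: 0.0117
gripper_force: 25.0
```

Call:
apply_moves(targets=[[0, 0, 0, 0.0015, 0, 0, 0], [0, 0, 0, 0.0015, 0, 0, 0], [0, 0, 0, 0, 0, 0, 0]])

```text
time_s: 5.78
tcp_pos: [0.5515, -0.0299, 0.2677]
eef_rot: [-180.0, 0.0, -28.5]
contact_force: [-0.2, 0.4, -0.2]
gripper_width: 0.0117
gripper_force: 25.0
```

No contact with the plug already 2 to 3 mm below the rim, so it is going in. I carry on to the seat.

Call:
apply_moves(targets=[[0, 0, 0, 0.001, 0, 0, 0], [0, 0, 0, 0.001, 0, 0, 0], [0, 0, 0, 0.001, 0, 0, 0], [0, 0, 0, 0, 0, 0, 0]])

```text
time_s: 6.12
tcp_pos: [0.5517, -0.0299, 0.266]
eef_rot: [-180.0, -0.1, -28.4]
contact_force: [-2.7, 0.6, 7.0]
gripper_width: 0.0117
gripper_force: 25.0
```

Call:
apply_moves(targets=[[0.4, 0, 0, 0, 0, 0, 0], [0.4, 0, 0, 0, 0, 0, 0], [0.4, 0, 0, 0, 0, 0, 0], [0.4, 0, 0, 0, 0, 0, 0], [0.4, 0, 0, -0.01, 0, 0, 0], [0.4, 0, 0, -0.03, 0, 0, 0], [0.4, 0, 0, -0.035, 0, 0, 0], [1, 0.03, 0.02, 0, 0, 0, -0.06], [1, 0.03, 0.02, 0, 0, 0, -0.06], [1, 0.03, 0.02, 0, 0, 0, -0.06], [1, 0.03, 0.02, 0, 0, 0, -0.06], [1, 0.03, 0.02, 0, 0, 0, -0.06], [1, 0, 0, 0, 0, 0, 0], [1, 0, 0, 0, 0, 0, 0]])

```text
time_s: 7.28
tcp_pos: [0.6639, -0.1709, 0.3383]
eef_rot: [180.0, 0.2, -1.6]
contact_force: [-0.4, 0.2, -0.0]
gripper_width: 0.076
gripper_force: 0.0
```

```bash
python3 - <<'E'
from h import *
c=snap('top','top3');s=snap('side','side3')
for cc,uv in((c,(457,266)),(s,(380,206))):
    P=cloud(cc);u,v=uv
    im=cc['frame'].astype(int).max(2);m=np.zeros((480,640),np.uint8);m[v-32:v+32,u-32:u+32]=im[v-32:v+32,u-32:u+32]<(60 if cc is c else 45)
    cs=max(cv2.findContours(m,0,1)[0],key=cv2.contourArea)[:,0]
    print('ring contour',cv2.fitEllipse(plane(cc,cs,.012)[:,:2].astype(np.float32)))
    # collar top plane (hole+outer) by depth
    q=P[(np.hypot(P[...,0]-.497,P[...,1]+.295)<.05)];a=q[(q[:,2]>.033)&(q[:,2]<.043)]
    print(' collar top',cv2.minEnclosingCircle(a[:,:2].astype(np.float32)),np.median(a[:,2]))
    a=q[(q[:,2]>.012)&(q[:,2]<.043)];print(' all',cv2.minEnclosingCircle(a[:,:2].astype(np.float32)))
P=cloud(s);q=P[np.hypot(P[...,0]-.552,P[...,1]+.0287)<.032]
for lo,hi in((.23,.241),(.241,.248),(.255,.268)):
    a=q[(q[:,2]>lo)&(q[:,2]<hi)];print(lo,len(a),np.median(a,0),a.std(0),np.linalg.lstsq(np.c_[a[:,:2]-[.552,-.0287],np.ones(len(a))],a[:,2],rcond=None)[0])
cv2.imwrite('pics/s3c.png',np.hstack([cv2.resize(s['frame'][150:240,285:375,::-1],(400,400)),cv2.resize(c['frame'][200:310,320:500,::-1],(400,400))]))
to([.4965,-.295,.12],0)
E
```

```text
Traceback (most recent call last):
ValueError: max() iterable argument is empty
```

```bash
python3 - <<'E'
from h import *
s=load('side3')
for t,uv,th in(('top0',(457,266),82),('side0',(380,206),60),('side3',(380,206),60)):
    cc=load(t);P=cloud(cc);u,v=uv
    im=cc['frame'].astype(int).max(2);m=np.zeros((480,640),np.uint8);m[v-32:v+32,u-32:u+32]=im[v-32:v+32,u-32:u+32]<th
    C=cv2.findContours(m,0,1)[0]
    if C:
        cs=max(C,key=cv2.contourArea)[:,0];print(t,'ring contour',cv2.fitEllipse(plane(cc,cs,.017)[:,:2].astype(np.float32)))
        H=cv2.findContours(m,cv2.RETR_CCOMP,1);hs=[h for h,y in zip(H[0],H[1][0]) if y[3]>=0 and len(h)>8]
        for h in hs:print('  hole',cv2.fitEllipse(plane(cc,h[:,0],.037)[:,:2].astype(np.float32)))
    q=P[(np.hypot(P[...,0]-.497,P[...,1]+.295)<.05)];a=q[(q[:,2]>.033)&(q[:,2]<.043)]
    if len(a):print(' collar top',cv2.minEnclosingCircle(a[:,:2].astype(np.float32)),np.median(a[:,2]))
P=cloud(s);q=P[np.hypot(P[...,0]-.552,P[...,1]+.0287)<.032]
for lo,hi in((.23,.241),(.241,.248),(.255,.268)):
    a=q[(q[:,2]>lo)&(q[:,2]<hi)]
    if len(a)>5:print(lo,len(a),np.median(a,0),np.linalg.lstsq(np.c_[a[:,:2]-[.552,-.0287],np.ones(len(a))],a[:,2],rcond=None)[0])
c=load('top3')
cv2.imwrite('pics/s3c.png',np.hstack([cv2.resize(s['frame'][150:240,285:375,::-1],(400,400)),cv2.resize(c['frame'][180:330,300:500,::-1],(400,400))]))
to([.4965,-.295,.12],0)
E
```

```text
top0 ring contour ((0.5002701282501221, -0.2862972617149353), (0.06292164325714111, 0.07535376399755478), 52.74945068359375)
 collar top ((0.49597790837287903, -0.2960464656352997), 0.032334499061107635) 0.03743918479343622
side0 ring contour ((0.4945357143878937, -0.2907705008983612), (0.08366242051124573, 0.11500436067581177), 10.286182403564453)
  hole ((0.49229830503463745, -0.2806330621242523), (0.027989717200398445, 0.03930515795946121), 102.18583679199219)
 collar top ((0.4990672171115875, -0.2953782081604004), 0.03420906886458397) 0.03704939020290621
side3 ring contour ((0.4945357143878937, -0.2907705008983612), (0.08366242051124573, 0.11500436067581177), 10.286182403564453)
  hole ((0.49203652143478394, -0.28056132793426514), (0.028117576614022255, 0.03965836763381958), 99.98252868652344)
 collar top ((0.4997101426124573, -0.2950631380081177), 0.03554810956120491) 0.036811575509727024
0.23 30 [ 0.54864315 -0.00176209  0.23873998] [0.02046737 0.06359251 0.23606964]
0.241 286 [ 0.55003732 -0.01972222  0.24483701] [ 0.01268159 -0.01749698  0.24497272]
0.255 88 [ 0.5508127  -0.02728727  0.26169376] [-0.0553863  -0.2130652   0.26138238]
at [ 0.663  -0.1695  0.3399] [ 1.7999e+02  3.0000e-02 -1.5300e+00] F [-0.1 -0.4  0.5] shift m [-0.163   0.1299  0.22  ] turn/90 [ 0.0001  0.0003 -0.017 ] w 0.0833 t 7.3833 j [  2.  19.  11.   0. -82.  87.]
```

View pics/s3c.png

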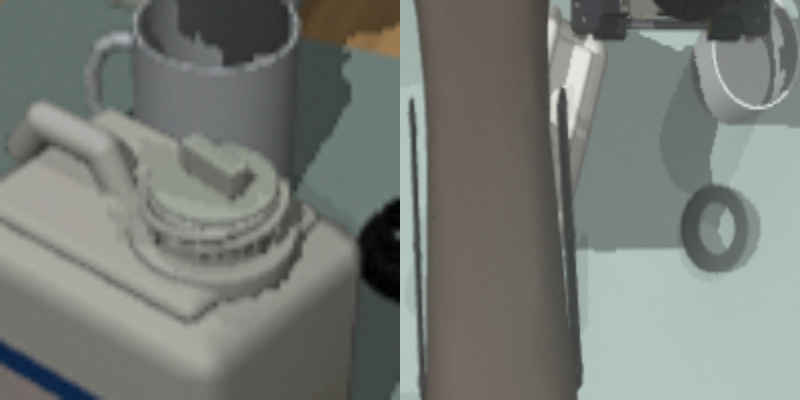

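Side view: the disc sits level in the neck with its bar up. Flange top measures 0.245 against 0.244 expected. Next, above the ring.

Call:
apply_moves(targets=[[1, -0.0163, 0.013, 0.002, 0, 0, 0], [1, -0.0163, 0.013, 0.002, 0, 0, -0.017], [1, -0.0163, 0.013, 0.002, 0, 0, 0], [1, -0.0163, 0.013, 0.002, 0, 0, 0], [1, -0.0163, 0.013, 0.002, 0, 0, 0], [1, -0.0163, 0.013, 0.004, 0, 0, 0], [1, -0.0163, 0.013, 0.004, 0, 0, 0], [1, -0.0163, 0.013, 0.004, 0, 0, 0], [1, -0.0163, 0.013, 0.004, 0, 0, 0], [1, -0.0163, 0.013, 0.004, 0, 0, 0], [1, 0, 0, 0.035, 0, 0, 0], [1, 0, 0, 0.035, 0, 0, 0], [1, 0, 0, 0.035, 0, 0, 0], [1, 0, 0, 0.035, 0, 0, 0], [1, 0, 0, 0.035, 0, 0, 0], [1, 0, 0, 0.02, 0, 0, 0], [1, 0, 0, 0, 0, 0, 0], [1, 0, 0, 0, 0, 0, 0]])

```text
time_s: 8.88
tcp_pos: [0.4994, -0.2981, 0.1156]
eef_rot: [180.0, 0.0, 0.1]
contact_force: [0.4, -0.0, 0.9]
gripper_width: 0.0873
gripper_force: 0.0
```

```bash
python3 - <<'E'
from h import *
c=load('top0')
for z in(.012,.019):print(z,plane(c,[[457.3,265.5]],z))
print('hole top',plane(c,[[458.8,265.6]],.037))
# collar/skirt depth step: hole edges by depth
P=cloud(c);q=P[np.hypot(P[...,0]-.497,P[...,1]+.295)<.055]
a=q[q[:,2]>.012];print(np.percentile(a[:,:2],[2,98],axis=0),np.percentile(a[:,:2],[2,98],axis=0).mean(0))
to([.496,-.295,.042],0)
E
```

```text
0.012 [[ 0.49518383 -0.29711267  0.012     ]]
0.019 [[ 0.49495445 -0.29555694  0.019     ]]
hole top [[ 0.49399528 -0.2954806   0.037     ]]
[[ 0.45694438 -0.33552865]
 [ 0.53299861 -0.25484704]] [ 0.49497149 -0.29518785]
at [ 0.4994 -0.2981  0.1156] [1.7998e+02 4.0000e-02 1.2000e-01] F [ 0.4 -0.   0.9] shift m [-0.0034 -0.0032  0.0736] turn/90 [0.0002 0.0004 0.0014] w 0.0873 t 8.8833 j [-12.  19. -21.   0. -51. 102.]
```

Call:
apply_moves(targets=[[1, -0.0044, -0.0028, 0.024, 0, 0, 0], [1, 0, 0, 0.026, 0, 0, 0], [1, 0, 0, 0.015, 0, 0, 0], [1, 0, 0, 0.009, 0, 0, 0], [1, 0, 0, 0, 0, 0, 0], [0.5, 0, 0, 0, 0, 0, 0], [0.5, 0, 0, 0, 0, 0, 0], [0.5, 0, 0, 0, 0, 0, 0], [0.5, 0, 0, 0, 0, 0, 0], [0.5, 0, 0, 0, 0, 0, 0], [0.5, 0, 0, 0, 0, 0, 0], [0.5, 0, 0, 0, 0, 0, 0]], newtons=40)

```text
time_s: 9.88
tcp_pos: [0.4958, -0.2961, 0.0418]
eef_rot: [180.0, -0.1, 0.1]
contact_force: [-0.2, 1.4, 5.9]
gripper_width: 0.0612
gripper_force: 40.0
```

Call:
apply_moves(targets=[[0.5, 0, 0, -0.01, 0, 0, 0], [0.5, 0, 0, -0.025, 0, 0, 0], [0.5, 0, 0, -0.035, 0, 0, 0], [0.5, 0, 0, -0.035, 0, 0, 0], [0.5, 0, 0, -0.035, 0, 0, 0], [0.5, 0, 0, -0.035, 0, 0, 0], [0.5, 0, 0, -0.035, 0, 0, 0], [0.5, 0, 0, -0.035, 0, 0, 0], [0.5, 0, 0, -0.035, 0, 0, 0], [0.5, 0, 0, -0.02, 0, 0, 0], [0.5, 0.0055, -0.026, 0, 0, 0, 0], [0.5, 0.0055, -0.026, 0, 0, 0, 0], [0.5, 0.0055, -0.026, 0, 0, 0, 0], [0.5, 0.0055, -0.026, 0, 0, 0, 0], [0.5, 0.0055, -0.026, 0, 0, 0, 0], [0.5, 0.0055, -0.026, 0, 0, 0, 0], [0.5, 0, 0, 0, 0, 0, 0], [0.5, 0, 0, 0, 0, 0, 0], [0.5, 0, 0, 0, 0, 0, 0]])

```text
time_s: 11.47
tcp_pos: [0.5277, -0.1399, 0.3412]
eef_rot: [180.0, 0.0, 0.1]
contact_force: [-0.1, -1.1, -1.8]
gripper_width: 0.0608
gripper_force: 40.0
```

```bash
python3 - <<'E'
from h import *
c=snap('side','side4');s=get_state();t=s['tcp_pos'];P=cloud(c);to([.5518,-.0287,.32])
z0=t[2]-.0418
m=(np.hypot(P[...,0]-t[0],P[...,1]-t[1])<.06)&(P[...,2]<z0+.0225)&(P[...,2]>z0-.006)
a=P[m];print(len(a),cv2.minEnclosingCircle(a[:,:2].astype(np.float32)))
from scipy.optimize import least_squares
b=a[(a[:,2]<z0+.016)&(a[:,2]>z0+.001)]  # skirt side wall, r 43
f=least_squares(lambda q:np.hypot(b[:,0]-q[0],b[:,1]-q[1])-.043,t[:2],loss='soft_l1',f_scale=.001);print('wall fit',len(b),f.x,f.x-t[:2])
v,u=np.where(m);v0,u0=int(v.mean()),int(u.mean());cv2.imwrite('pics/s4c.png',cv2.resize(c['frame'][v0-60:v0+60,u0-60:u0+60,::-1],(480,480)))
E
```

```text
at [ 0.5277 -0.1403  0.3411] [1.8e+02 0.0e+00 6.0e-02] F [ 0.4 -1.1 -1.6] shift m [ 0.0242 -0.1116  0.0211] turn/90 [0. 0. 0.] w 0.0609 t 11.5167 j [  6.   6.  -7.   0. -78.  84.]
493 ((0.5273471474647522, -0.13629747927188873), 0.04506935179233551)
wall fit 227 [ 0.52813936 -0.13820274] [0.00044389 0.00208128]
```

View pics/s4c.png

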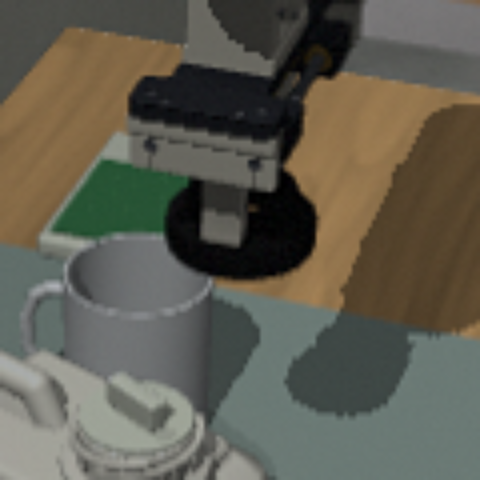

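The ring is held level, with its centre about 0.4 mm off along x. I carry it over the neck.

Call:
apply_moves(targets=[[0.5, 0.004, -0.0185, 0, 0, 0, 0], [0.5, 0.004, -0.0185, 0, 0, 0, 0], [0.5, 0.004, -0.0185, 0, 0, 0, 0], [0.5, 0.004, -0.0185, 0, 0, 0, 0], [0.5, 0.004, -0.0185, 0, 0, 0, 0], [0.5, 0.004, -0.018, 0, 0, 0, 0], [0.5, 0, 0, 0.02, 0, 0, 0], [0.5, 0, 0, 0.015, 0, 0, 0], [0.5, 0, 0, 0.01, 0, 0, 0], [0.5, 0, 0, 0, 0, 0, 0], [0.5, 0, 0, 0, 0, 0, 0]], newtons=45)

```text
time_s: 12.43
tcp_pos: [0.5518, -0.0303, 0.2959]
eef_rot: [180.0, 0.0, 0.0]
contact_force: [0.9, -0.1, -0.2]
gripper_width: 0.0608
gripper_force: 45.0
```

Call:
apply_moves(targets=[[0.5, 0, -0.0005, 0.003, 0, 0, 0], [0.5, 0, 0, 0.003, 0, 0, 0], [0.5, 0, 0, 0.002, 0, 0, 0], [0.5, 0, 0, 0.002, 0, 0, 0], [0.5, 0, 0, 0.001, 0, 0, 0], [0.5, 0, 0, 0.001, 0, 0, 0], [0.5, 0, 0, 0, 0, 0, 0]])

```text
time_s: 13.02
tcp_pos: [0.5518, -0.0289, 0.2837]
eef_rot: [180.0, 0.0, 0.1]
contact_force: [-0.1, 0.7, -0.4]
gripper_width: 0.061
gripper_force: 45.0
```

Call:
apply_moves(targets=[[0.5, 0, 0, 0.001, 0, 0, 0], [0.5, 0, 0, 0.001, 0, 0, 0], [0.5, 0, 0, 0.001, 0, 0, 0], [0.5, 0, 0, 0, 0, 0, 0]])

```text
time_s: 13.35
tcp_pos: [0.5518, -0.0289, 0.2806]
eef_rot: [-180.0, 0.0, 0.1]
contact_force: [-0.5, -1.0, -0.4]
gripper_width: 0.0609
gripper_force: 45.0
```

Call:
apply_moves(targets=[[0.5, 0, 0, 0.001, 0, 0, 0], [0.5, 0, 0, 0.001, 0, 0, 0], [0.5, 0, 0, 0, 0, 0, 0]])

```text
time_s: 13.6
tcp_pos: [0.5518, -0.0289, 0.2786]
eef_rot: [180.0, 0.0, 0.1]
contact_force: [0.0, -0.4, -0.3]
gripper_width: 0.0616
gripper_force: 45.0
```

Call:
apply_moves(targets=[[0.5, 0, 0, 0.001, 0, 0, 0], [0.5, 0, 0, 0.001, 0, 0, 0], [0.5, 0, 0, 0, 0, 0, 0]])

```text
time_s: 13.85
tcp_pos: [0.5518, -0.0289, 0.2766]
eef_rot: [180.0, 0.0, 0.1]
contact_force: [-0.1, 0.9, -0.6]
gripper_width: 0.0611
gripper_force: 45.0
```

Call:
apply_moves(targets=[[0.5, 0, 0, 0.001, 0, 0, 0], [0.5, 0, 0, 0.001, 0, 0, 0], [0.5, 0, 0, 0, 0, 0, 0]])

```text
time_s: 14.1
tcp_pos: [0.552, -0.0289, 0.2757]
eef_rot: [180.0, -0.0, 0.1]
contact_force: [-1.8, 1.1, 3.3]
gripper_width: 0.0607
gripper_force: 45.0
```

Call:
apply_moves(targets=[[0.5, 0, 0, 0.0004, 0, 0, 0.07], [0.5, 0, 0, 0.0005, 0, 0, 0.07], [0.5, 0, 0, 0.0005, 0, 0, 0.07], [0.5, 0, 0, 0.0005, 0, 0, 0.07], [0.5, 0, 0, 0, 0, 0, 0]])

```text
time_s: 14.52
tcp_pos: [0.5523, -0.029, 0.2735]
eef_rot: [-180.0, -0.1, -25.4]
contact_force: [-0.1, 0.2, 4.1]
gripper_width: 0.061
gripper_force: 45.0
```

```bash
python3 -c "
from h import *
to([.5518,-.0289,.2708]);print(get_state()['moment'])"
```

```text
at [ 0.5523 -0.029   0.2735] [-1.7998e+02 -6.0000e-02 -2.5410e+01] F [-0.1  0.2  4.1] shift m [-0.0005  0.0001  0.0027] turn/90 [0. 0. 0.] w 0.061 t 14.5167 j [ 17.   8. -12.   0. -69.  47.]
[-0.05265658  0.38290607 -0.10528075]
```

Call:
apply_moves(targets=[[0.5, 0, 0, 0.0005, 0, 0, 0.07], [0.5, 0, 0, 0.0005, 0, 0, 0.07], [0.5, 0, 0, 0.0005, 0, 0, 0.07], [0.5, 0, 0, 0.0005, 0, 0, 0.07], [0.5, 0, 0, 0, 0, 0, 0]])

```text
time_s: 14.93
tcp_pos: [0.5522, -0.029, 0.2715]
eef_rot: [-180.0, -0.0, -50.4]
contact_force: [-1.5, 0.3, 3.6]
gripper_width: 0.0611
gripper_force: 45.0
```

```bash
python3 -c "
from h import *
to([.5518,-.0289,.2708]);print(get_state()['moment'])"
```

```text
at [ 0.5522 -0.029   0.2715] [-1.7997e+02 -4.0000e-02 -5.0410e+01] F [-1.5  0.3  3.6] shift m [-0.0003  0.0002  0.0007] turn/90 [0. 0. 0.] w 0.0611 t 14.9333 j [ 17.   8. -13.   0. -69.  22.]
[ 0.11938678  0.28115588 -0.11136045]
```

Call:
apply_moves(targets=[[0.5, 0, 0, 0.0005, 0, 0, 0.07], [0.5, 0, 0, 0.0005, 0, 0, 0.07], [0.5, 0, 0, 0, 0, 0, 0]], newtons=60)

```text
time_s: 15.18
tcp_pos: [0.5524, -0.029, 0.2708]
eef_rot: [-179.9, -0.1, -62.9]
contact_force: [-0.3, 0.4, 5.6]
gripper_width: 0.0605
gripper_force: 60.0
```

```bash
python3 -c "
from h import *
to([.5518,-.0289,.2708]);print(get_state()['moment'])"
```

```text
at [ 0.5524 -0.029   0.2708] [-1.7993e+02 -5.0000e-02 -6.2910e+01] F [-0.3  0.4  5.6] shift m [-0.0003  0.0005  0.    ] turn/90 [0. 0. 0.] w 0.0605 t 15.1833 j [ 17.   8. -13.   0. -69.  10.]
[ 0.02438259  0.20165308 -0.05102566]
```

Call:
apply_moves(targets=[[0.5, 0, 0, 0.0004, 0, 0, 0.05], [0.5, 0, 0, 0.0004, 0, 0, 0.05], [0.5, 0, 0, 0, 0, 0, 0]])

```text
time_s: 15.43
tcp_pos: [0.5528, -0.0291, 0.2708]
eef_rot: [-179.8, -0.1, -71.8]
contact_force: [-0.7, -0.3, 9.0]
gripper_width: 0.0609
gripper_force: 60.0
```

```bash
python3 -c "
from h import *
to([.5518,-.0289,.2708]);print(get_state()['moment'])"
```

```text
at [ 0.5528 -0.0291  0.2708] [-1.7985e+02 -8.0000e-02 -7.1770e+01] F [-0.7 -0.3  9. ] shift m [-0.0005  0.0009  0.    ] turn/90 [0. 0. 0.] w 0.0609 t 15.4333 j [ 17.   8. -13.   0. -69.   1.]
[-0.05252221  0.28943273 -0.04194233]
```

Call:
apply_moves(targets=[[0.5, 0, 0, 0, 0, 0, 0.05], [0.5, 0, 0, 0, 0, 0, 0.05], [0.5, 0, 0, 0, 0, 0, 0]])

```text
time_s: 15.68
tcp_pos: [0.5528, -0.029, 0.2707]
eef_rot: [-179.8, -0.0, -80.7]
contact_force: [0.2, 0.5, 8.9]
gripper_width: 0.0611
gripper_force: 60.0
```

```bash
python3 -c "
from h import *
to([.5518,-.0289,.2708]);print(get_state()['moment'])"
```

```text
at [ 0.5528 -0.029   0.2707] [-1.7984e+02 -4.0000e-02 -8.0740e+01] F [0.2 0.5 8.9] shift m [-0.0002  0.001  -0.0001] turn/90 [0. 0. 0.] w 0.0611 t 15.6833 j [ 17.   8. -13.   0. -69.  -8.]
[ 0.01241892  0.22471602 -0.24327209]
```

Call:
apply_moves(targets=[[0.5, 0, 0, 0, 0, 0, 0.05], [0.5, 0, 0, 0, 0, 0, 0.05], [0.5, 0, 0, 0, 0, 0, 0]])

```text
time_s: 15.93
tcp_pos: [0.553, -0.0286, 0.2706]
eef_rot: [-179.8, -0.0, -89.7]
contact_force: [1.2, 0.5, 7.8]
gripper_width: 0.0611
gripper_force: 60.0
```

```bash
python3 -c "
from h import *
to([.5518,-.0289,.2708]);print(get_state()['moment'])"
```

```text
at [ 0.553  -0.0286  0.2706] [-179.83   -0.    -89.67] F [1.2 0.5 7.8] shift m [ 0.0003  0.0012 -0.0002] turn/90 [0. 0. 0.] w 0.0611 t 15.9333 j [ 17.   8. -13.   0. -69. -17.]
[ 0.37964058 -0.05439286 -0.28604711]
```

Call:
apply_moves(targets=[[0.5, 0, 0, 0, 0, 0, 0.05], [0.5, 0, 0, 0, 0, 0, 0.05], [0.5, 0, 0, 0, 0, 0, 0]])

```text
time_s: 16.18
tcp_pos: [0.5532, -0.0285, 0.2706]
eef_rot: [-179.8, 0.0, -98.6]
contact_force: [0.8, 1.7, 6.1]
gripper_width: 0.061
gripper_force: 60.0
```

```bash
python3 - <<'E'
from h import *
to([.5518,-.0289,.2708]);print(get_state()['moment'],get_state()['joint_torque'])
c=snap('side','side5');P=cloud(c);a=P[(np.hypot(P[...,0]-.552,P[...,1]+.0287)<.05)&(P[...,2]>.215)&(P[...,2]<.275)]
print(np.histogram(a[:,2],bins=np.arange(.215,.28,.003)))
cv2.imwrite('pics/s5c.png',cv2.resize(c['frame'][145:235,285:375,::-1],(540,540)))
E
```

```text
at [ 0.5532 -0.0285  0.2706] [-1.798e+02  2.000e-02 -9.858e+01] F [0.8 1.7 6.1] shift m [ 0.0006  0.0013 -0.0002] turn/90 [0. 0. 0.] w 0.061 t 16.1833 j [ 17.   8. -13.   0. -69. -26.]
[ 0.4017945  -0.35167925  1.1236282 ] [ -1.80988323 -37.5146842   25.71638525   5.5197452   -0.40998143
  -2.50240915]
(array([151,  42,   7,   0,   4,  25,  39,  38,  47,  46, 116, 155,  50,
        72,  81, 110, 114,  79,  30,  25,   0]), array([0.215, 0.218, 0.221, 0.224, 0.227, 0.23 , 0.233, 0.236, 0.239,
       0.242, 0.245, 0.248, 0.251, 0.254, 0.257, 0.26 , 0.263, 0.266,
       0.269, 0.272, 0.275, 0.278]))
```

View pics/s5c.png

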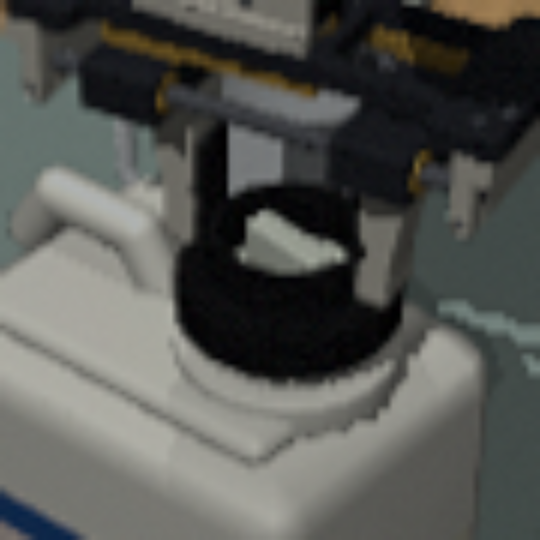

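The ring sits level at the right height, and the resisting moment has risen to 1.1 N m. It needs a little more turn.

Call:
apply_moves(targets=[[0.5, 0, 0, 0, 0, 0, 0.03], [0.5, 0, 0, 0, 0, 0, 0.03], [0.5, 0, 0, 0, 0, 0, 0], [0.5, 0, 0, 0, 0, 0, 0]])

```text
time_s: 16.57
tcp_pos: [0.5533, -0.0284, 0.2708]
eef_rot: [-179.8, 0.0, -103.7]
contact_force: [1.4, 0.4, 6.7]
gripper_width: 0.0607
gripper_force: 60.0
```

```bash
python3 -c "
from h import *
to([.5518,-.0289,.2708]);print(get_state()['moment'],get_state()['joint_torque'][5])"
```

```text
at [ 0.5533 -0.0284  0.2708] [-1.7978e+02  5.0000e-02 -1.0373e+02] F [1.4 0.4 6.7] shift m [ 0.0008  0.0014 -0.    ] turn/90 [0. 0. 0.] w 0.0607 t 16.5667 j [ 17.   8. -13.   0. -69. -31.]
[ 0.51282743 -0.61855366  1.47935397] -1.652321107685566
```

Call:
apply_moves(targets=[[0.5, 0, 0, 0, 0, 0, 0.03], [0.5, 0, 0, 0, 0, 0, 0.03], [0.5, 0, 0, 0, 0, 0, 0], [0.5, 0, 0, 0, 0, 0, 0]])

```text
time_s: 16.9
tcp_pos: [0.5535, -0.0285, 0.2708]
eef_rot: [-179.8, 0.1, -109.1]
contact_force: [1.7, 0.2, 6.6]
gripper_width: 0.0611
gripper_force: 60.0
```

```bash
python3 -c "
from h import *
to([.5518,-.0289,.2708]);print(get_state()['moment'],get_state()['joint_torque'][5])"
```

```text
at [ 0.5535 -0.0285  0.2708] [-1.7977e+02  6.0000e-02 -1.0912e+02] F [1.7 0.2 6.6] shift m [0.0009 0.0015 0.    ] turn/90 [0. 0. 0.] w 0.0611 t 16.9 j [ 17.   8. -13.   0. -69. -37.]
[ 0.35547809 -0.70881583  1.71164177] -1.7997374385595322
```

Call:
apply_moves(targets=[[0.5, 0, 0, 0, 0, 0, 0.04], [0.5, 0, 0, 0, 0, 0, 0.04], [0.5, 0, 0, 0, 0, 0, 0], [0.5, 0, 0, 0, 0, 0, 0]])

```text
time_s: 17.23
tcp_pos: [0.5538, -0.0284, 0.2709]
eef_rot: [-179.8, 0.1, -116.4]
contact_force: [1.8, 0.3, 6.3]
gripper_width: 0.0608
gripper_force: 60.0
```

```bash
python3 -c "
from h import *
to([.5518,-.0289,.2708]);print(get_state()['moment'],get_state()['joint_torque'][5])"
```

```text
at [ 0.5538 -0.0284  0.2709] [-1.7975e+02  1.2000e-01 -1.1637e+02] F [1.8 0.3 6.3] shift m [0.0013 0.0015 0.0001] turn/90 [0. 0. 0.] w 0.0608 t 17.2333 j [ 17.   8. -13.   0. -69. -44.]
[ 0.44016352 -0.98964039  1.12773358] -1.304737888276577
```

The moment dropped, so the pads slipped. That may mean it is tight. I regrip centred and check the torque stiffness again.

Call:
apply_moves(targets=[[0.85, 0, 0, 0, 0, 0, 0], [0.85, 0, 0, 0, 0, 0, 0], [0.85, 0, 0, 0, 0, 0, 0], [0.85, 0.001, 0.0012, 0, 0, 0, 0], [0.85, 0, 0, 0, 0, 0, 0], [0.85, 0, 0, 0, 0, 0, 0]])

```text
time_s: 17.73
tcp_pos: [0.5501, -0.0293, 0.2689]
eef_rot: [180.0, -0.0, -116.9]
contact_force: [0.5, 0.4, -0.7]
gripper_width: 0.0744
gripper_force: 0.0
```

```bash
python3 - <<'E'
from h import *
c=snap('side','side6');P=cloud(c);a=P[(np.hypot(P[...,0]-.552,P[...,1]+.0287)<.043)&(P[...,2]>.244)&(P[...,2]<.2505)]
print('skirt top plane',len(a),np.linalg.lstsq(np.c_[a[:,:2]-[.552,-.0287],np.ones(len(a))],a[:,2],rcond=None)[0])
to([.5518,-.0289,.2708]);print(get_state()['moment'],get_state()['joint_torque'][5])
E
```

```text
skirt top plane 233 [0.00574065 0.00640675 0.24785817]
at [ 0.5502 -0.0293  0.269 ] [ 1.7998e+02 -1.0000e-02 -1.1690e+02] F [ 0.2 -0.   0.5] shift m [-0.0011 -0.0013 -0.0018] turn/90 [0. 0. 0.] w 0.0742 t 17.7833 j [ 17.   8. -13.  -0. -69. -44.]
[ 0.1084366  -0.08789157 -0.02019265] 0.01655362662859261
```

Call:
apply_moves(targets=[[0.5, 0, 0, 0, 0, 0, 0], [0.5, 0, 0, 0, 0, 0, 0], [0.5, 0, 0, 0, 0, 0, 0], [0.5, 0, 0, 0, 0, 0, 0], [0.5, 0, 0, 0, 0, 0, 0], [0.5, 0, 0, 0, 0, 0, 0.03]])

```text
time_s: 18.28
tcp_pos: [0.5529, -0.0298, 0.2692]
eef_rot: [-179.7, 0.1, -119.5]
contact_force: [12.0, -1.9, -8.7]
gripper_width: 0.0609
gripper_force: 60.0
```

```bash
python3 -c "
from h import *
to([.5518,-.0289,.2708]);print(get_state()['moment'],get_state()['joint_torque'][5])"
```

```text
at [ 0.5529 -0.0298  0.2692] [-1.7974e+02  6.0000e-02 -1.1946e+02] F [12.  -1.9 -8.7] shift m [-0.0003  0.0014 -0.0016] turn/90 [0. 0. 0.] w 0.0609 t 18.2833 j [ 17.   8. -13.   0. -69. -47.]
[-0.1015277  -4.51688668  2.33996204] -0.9352916479110718
```

Call:
apply_moves(targets=[[0.5, 0.0, -0.0025, 0, 0, 0, 0], [0.5, 0, 0, 0, 0, 0, 0], [0.5, 0, 0, 0, 0, 0, 0.03], [0.5, 0, 0, 0, 0, 0, 0], [0.5, 0, 0, 0, 0, 0, 0]])

```text
time_s: 18.7
tcp_pos: [0.5528, -0.0303, 0.2693]
eef_rot: [-180.0, 0.0, -122.2]
contact_force: [3.2, 0.9, -0.7]
gripper_width: 0.0608
gripper_force: 60.0
```

```bash
python3 -c "
from h import *
to([.5518,-.0289,.2708]);print(get_state()['moment'],get_state()['joint_torque'][5])"
```

```text
at [ 0.5528 -0.0303  0.2693] [-1.7996e+02  1.0000e-02 -1.2219e+02] F [ 3.2  0.9 -0.7] shift m [-0.0007  0.0016 -0.0015] turn/90 [0. 0. 0.] w 0.0608 t 18.7 j [ 17.   8. -13.   0. -69. -49.]
[ 0.23782307 -0.84916016  1.52147532] -1.5920182317495346
```

Call:
apply_moves(targets=[[0.5, 0, 0, 0, 0, 0, 0.04], [0.5, 0, 0, 0, 0, 0, 0], [0.5, 0, 0, 0, 0, 0, 0]])

```text
time_s: 18.95
tcp_pos: [0.5527, -0.0305, 0.2694]
eef_rot: [-180.0, 0.0, -125.8]
contact_force: [1.1, 0.6, 0.8]
gripper_width: 0.061
gripper_force: 60.0
```

```bash
python3 -c "
from h import *
to([.5518,-.0289,.2708]);print(get_state()['moment'],get_state()['joint_torque'][5])"
```

```text
at [ 0.5527 -0.0305  0.2694] [-1.7997e+02  2.0000e-02 -1.2580e+02] F [1.1 0.6 0.8] shift m [-0.0007  0.0016 -0.0014] turn/90 [0. 0. 0.] w 0.061 t 18.95 j [ 17.   8. -13.   0. -69. -53.]
[ 0.23958253 -0.63271178  1.16041498] -1.3798235356807709
```

Call:
apply_moves(targets=[[0.5, 0, 0, 0, 0, 0, 0.07], [0.5, 0, 0, 0, 0, 0, 0.07], [0.5, 0, 0, 0, 0, 0, 0.04], [0.5, 0, 0, 0, 0, 0, 0]])

```text
time_s: 19.28
tcp_pos: [0.5523, -0.0306, 0.2697]
eef_rot: [-180.0, -0.0, -142.1]
contact_force: [-1.9, 0.8, 5.4]
gripper_width: 0.0608
gripper_force: 60.0
```

```bash
python3 -c "
from h import *
to([.5518,-.0289,.2708]);print(get_state()['moment'],get_state()['joint_torque'][5])"
```

```text
at [ 0.5523 -0.0306  0.2697] [-1.7998e+02 -1.0000e-02 -1.4214e+02] F [-1.9  0.8  5.4] shift m [-0.0006  0.0017 -0.0011] turn/90 [0. 0. 0.] w 0.0608 t 19.2833 j [ 17.   8. -13.   0. -69. -69.]
[0.27493738 0.54966479 1.17541452] -2.5733888894319534
```

The moment stays at about 1.2 to 1.5 N m over another 20° with no further sinking. The ring is at its stop and the pads are slipping, so I release and clear.

Call:
apply_moves(targets=[[1, 0, 0, 0, 0, 0, 0], [1, 0, 0, 0, 0, 0, 0], [1, 0, 0, 0, 0, 0, 0], [1, 0, 0, 0, 0, 0, 0], [1, 0, 0, -0.01, 0, 0, 0], [1, 0, 0, -0.03, 0, 0, 0], [1, 0, 0, -0.035, 0, 0, 0], [1, 0.03, -0.02, 0, 0, 0, 0], [1, 0.03, -0.02, 0, 0, 0, 0], [1, 0.03, -0.02, 0, 0, 0, 0], [1, 0, 0, 0, 0, 0, 0], [1, 0, 0, 0, 0, 0, 0]])

```text
time_s: 20.28
tcp_pos: [0.5177, -0.1347, 0.3451]
eef_rot: [-180.0, 0.0, -142.3]
contact_force: [-0.0, -0.1, 0.1]
gripper_width: 0.0874
gripper_force: 0.0
```

```bash
python3 - <<'E'
from h import *
c=snap('side','side7');P=cloud(c);k=np.hypot(P[...,0]-.552,P[...,1]+.0297)<.043
for lo,hi in((.244,.2505),(.262,.27)):
    a=P[k&(P[...,2]>lo)&(P[...,2]<hi)]
    print(len(a),np.linalg.lstsq(np.c_[a[:,:2]-[.552,-.0297],np.ones(len(a))],a[:,2],rcond=None)[0])
to([.5518,-.0289,.2708])
cv2.imwrite('pics/s7c.png',cv2.resize(c['frame'][130:290,230:430,::-1],(750,600)))
E
```

```text
308 [ 4.79451951e-03 -5.85736526e-06  2.48164521e-01]
230 [-0.00722391 -0.00826942  0.26504018]
at [ 0.5182 -0.1338  0.3448] [-1.7998e+02  4.0000e-02 -1.4223e+02] F [-0.2  0.7  0.1] shift m [-0.0908  0.0623  0.0741] turn/90 [0. 0. 0.] w 0.0878 t 20.3333 j [  7.   4.  -7.  -0. -78. -59.]
```

View pics/s7c.png

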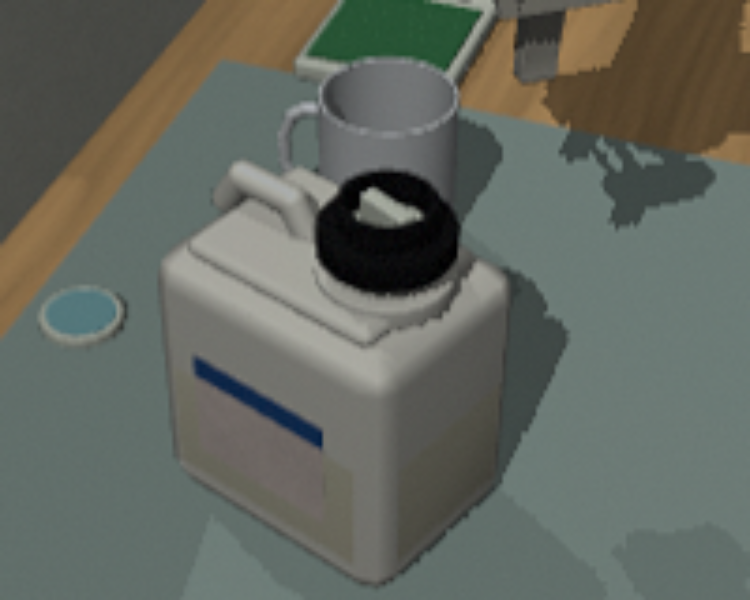

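The ring is level on the neck, with its skirt top at 0.248 as expected and the disc clamped inside. The gripper is clear of everything.

```bash
python3 -c "
from plant import close_job
print(close_job())"
```

```text
the job is handed in; nothing more can be done
None
```

The canister is closed and handed in at about 20 s of the 61 s allowed: the disc is seated level in the neck, the black ring is screwed down over it until the gripper pads slipped at 1.2–1.7 N m, and the gripper is open and clear; its lugs can't be seen, so I judged it tight from that torque and from the ring sitting level at its expected final height.

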